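Clamp a tenoned stub with a sunken knob

TASK

Put the light-wood stub that has a tenon on its top into the bed of the aluminium clamping fixture, standing upright (tenon up) between the clamp pad and the fence, and let go of it. Then reach into the round well of the fixture and turn the sunken knob clockwise until the pad has drawn the stub against the fence and you feel it bite, and stop there: snug, so that the stub stays gripped when you let go of the knob, but not squeezed hard enough to dent it. Do not push hard on the fixture, and leave everything else on the bench where it is.

Things in the scene. Friction and masses are not known exactly. Their poses are not given: they have to be found in the camera images.
- stub_center (a point): the stub: light-wood block, body 45 mm (its x) by 40 mm (its y) by 50 mm high, a 26 x 20 mm tenon 16 mm high centred on top (66 mm in all), about 80 g. The point is its centre, 33 mm above its underside; axes square to its faces, z up. It starts upright on the bench right of the fixture (negative y); it and the offcut swap places at random
- fixture: aluminium fixture fixed to the bench, 236 mm along its y, 110 mm along x. Origin on the bench; y runs from knob to fence, z up. Housing with the well: y -128 to -22 mm, 54 mm high. Bed: y -22 to 108 mm, flat floor 14 mm above the bench, open at both x sides. Steel fence across the bed, 100 mm wide, top 54 mm above the bench, face hand-set anywhere from y 53 to 63 mm (not measured)
- bed (a point): on the bed floor, 14 mm above the bench, at fixture x 0, y 29 mm: middle of the gap between the drawn-back pad (face at fixture y = 0) and the fence's usual place. Axes as the fixture's. A stub centred over this point, its 40 mm thickness along y, clears pad and fence by over 3 mm; its x sides stay free for fingers
- clamp_pad: steel clamp pad, plate 50 mm (x) by 12 mm by 36 mm high, 17 to 53 mm above the bench; origin at the middle of its face that meets the stub; y points to the fence. A stiff spring behind it (about 8 N per mm) gives as it bites
- knob_top (a point): centre of the knob's top: black fluted round knob, 32 mm diameter, 30 mm high, axis upright, at fixture y -75 mm, top 42 mm above the bench. It stands in a round well 86 mm in diameter, rim 54 mm and floor 10 mm above the bench: fingers must reach down in the 27 mm wide ring around it, so open them only part way. Grip it at any yaw
- knob (a joint): knob angle, rad; 0 = pad fully back, grows clockwise seen from above, range 0 to 4.5; pad advances 8 mm per rad. Starts at 0 to 0.3; bite comes between 1.6 and 3. Stiff: 0.22 N m friction holds it and the clamping when let go. Past the bite the torque grows about 0.4 N m per rad; snug is 0.11 to 0.2 N m above the free-running torque, and this load pushes the knob back counter-clockwise
- offcut: plain light-wood offcut 52 x 40 x 34 mm high with no tenon, the size of the stub's body; not to be used; origin at the centre of its underside
- glue: white glue bottle, 56 mm diameter, 150 mm high, standing at the back; origin under its centre
- tin: tin can, 84 mm diameter, 75 mm high; origin under its centre
- mallet: hammer lying at the left of the table; origin under its middle
- chisel: screwdriver lying at the right; origin under its middle
- square: carpenter's try square (wood stock, steel blade) lying at the right; origin under its stock
There are look-alikes about, which are no part of the job. What is shaped like the part that bears stub_center but orange is not meant.

How it is judged:
By the outcome, as a careful person would: the job done as asked, in the order asked, and still so for the second after the job is handed in, with the robot touching nothing.
It also fails if it takes over 72 s, if anything falls off the work surface, if the arm or the gripper's body presses on something with over 40 N, if the wrist force passes 120 N, or if a joint passes its speed limit or range.

ROBOT

A 6-joint arm with a two-finger parallel gripper is mounted at the origin on the work surface. World frame = base frame: x ahead of the robot, y to its left, z up, the work surface at z = 0. Lengths are in m, angles in degrees, forces in N, time in s.
With the tool pointing down it reaches from about 0.3 to 0.75 m from the base axis. Payload 8.5 kg.
Tool frame: the origin (TCP) lies on the centre line of the jaws, within the pads' length; the fingertips stand 17 mm ahead of it and the grasp point (between the pads) lies 2 mm behind it (env.tcp_to_tips is the distance from the TCP to the fingertips, in m); z points along the fingers, y is the line along which they close (so a half turn about z gives the same grasp; the last joint's range is limited). The gripper opens to 85 mm and grips with 20 to 120 N. Pads are 22 mm wide; open, the fingers measure 114 mm over their backs; the gripper's body (76 mm by 85 mm) begins 54 mm behind the grasp point. The pads swing forward as they close: fully open they stand 13 mm farther back than shut.
Start: joints at [-12.336, 21.807, 74.336, -0, 83.858, -12.336], TCP at [0.55, 0, 0.221] pointing down, gripper open.
Joint ranges: [-178.18, 178.18], [-50.72, 133.34], [12.68, 142.11], [-81.47, 261.47], [9.98, 163.14], [-165.26, 165.26]. Speed limits (degrees/s): [136.94, 136.94, 180, 180, 180, 180].

INTERFACE

Orientations are given as a 3x3 rotation matrix whose columns are the frame's x, y, z axes.
In Python, from rig import env gives the robot as it stands. The module is installed in compiled form; this text tells all that it offers.
- The arm moves only by the shell command python3 -m pendant 'ROWS' [FORCE]. ROWS is JSON, a list of rows, each a list of 7 numbers: the opening, from 0 (shut) to 1 (fully open), then the shift along the tool's x, y, z in m, then the turn, a rotation vector about the tool's x, y, z in rad. A call has 1 to 5 rows; each row is the pose to reach, as a shift and turn from the pose commanded when the call began, along the tool's axes at that moment; what a row does not reach only later rows make up. A row lasts 1/8 s, in which the tool goes at most 62.5 mm and 10.7 degrees, less where a joint would pass 70% of its speed; a pose out of reach is approached as far as the arm can. A call with a gripper value outside its range is refused whole. The fingers move at their own pace and stop on an object; FORCE is the grip in N (left out, the last holds). Time passes only in rows, so rows that repeat a pose let the fingers close. It gives the time, the measured TCP pose, the force, the opening and the grip force at its end, in the units of the state.
- env.observe(): the state, without advancing time (a new reading comes with each control period).
- env.get_image(name): name is "scene" or "side" or "wrist"; returns a dict with "image" (384x512x3 uint8, blue, green, red), "fx", "fy", "cx", "cy" (pixels), "k1" (the pictures are not rectified: a ray, as slopes to the right and down, at radius r is drawn at 1 + k1 r^2 times it, then the intrinsics apply), "pose" (4x4, takes a point from camera to world coordinates). Camera axes: x right, y up, looking along -z (the intrinsics and any distortion apply to the point x, -y, -z); pixel columns grow to the right and rows downward; lengths in m; the calibration is good to about 2 mm. A picture is of the moment at which its call begins. There is no depth.
- env.close_job(): hands the job in; it is judged then, once.
Trained networks look in the newest picture that a camera, given by its name, has taken for a name from the list of things; names that differ only in an ending like _2 or _b are one class to them, and where a whole thing is asked for, a point or a joint stands for the part that bears it (a point fixed in the world has none). Each returns a list of dicts, best first, with "conf" (0 to 1); they miss things now and then, are a little off and sometimes report something else, mostly with a low value. They report only what shows in the picture. A call takes as long as a camera call. They do not tell look-alikes from the thing itself.
- env.find_in(camera, thing): "bbox" ([centre column, centre row, width, height] in pixels, round what is visible of it).
- env.trace(camera, thing): "mask" (384x512 bool, what is visible of it) and "bbox" ([centre column, centre row, width, height] in pixels, round what is visible of it).
- env.tip_of(camera, thing): "centre" ([column, row] in pixels: a listed point, or the origin of a listed thing).
The state is a dict: "time_s": time; "q": joint angles; "qvel": joint speeds; "joint_efforts": joint torques, N m; "position": TCP position; "tool_rot": TCP orientation; "ft_force": force on the tool from outside, world axes, zero at the start; "wrist_torque": the same for the moment, N m; "grip_width": finger opening in m; "gripper_force": force on a finger pad.
Only numpy, scipy, OpenCV 4.12 (cv2) and the standard library are available. Lean on these libraries where they do the work, as an engineer would, in place of code of your own. Each camera call takes 0.05 s, during which the arm holds its last target. There are 200 camera calls.

## Working session

There is one attempt and no reset: what is moved stays moved. The work goes in short steps, Python scripts to look and compute and a shell command to move; the robot and the scene stay as the last step left them, time stands still between calls to the robot, and variables do not carry over. Pictures are saved under pics/ and viewed, at most 10 in all, crops included, and the job is handed in when it is done.

```bash
mkdir -p pics
cat > h.py <<'E'
import numpy as np, cv2
from rig import env
def ray(c,px):
    u=(px[0]-c["cx"])/c["fx"]; v=(px[1]-c["cy"])/c["fy"]
    rd=np.hypot(u,v); r=rd
    for _ in range(20): r=rd/(1+c["k1"]*r*r)
    s=1/(1+c["k1"]*r*r); d=np.array([u*s,-v*s,-1.])
    P=np.array(c["pose"]); return P[:3,3],P[:3,:3]@d
def onz(c,px,z):
    o,d=ray(c,px); return o+d*(z-o[2])/d[2]
def proj(c,p):
    P=np.array(c["pose"]); q=P[:3,:3].T@(np.array(p)-P[:3,3]); u=q[0]/-q[2]; v=-q[1]/-q[2]
    s=1+c["k1"]*(u*u+v*v); return np.array([c["cx"]+c["fx"]*u*s,c["cy"]+c["fy"]*v*s])
def tri(cs,pxs):
    A=np.zeros((3,3));b=np.zeros(3)
    for c,p in zip(cs,pxs):
        o,d=ray(c,p);d=d/np.linalg.norm(d);M=np.eye(3)-np.outer(d,d);A+=M;b+=M@o
    return np.linalg.solve(A,b)
E
python3 - <<'E'
from h import *
cs={}
ims=[]
for n in ["scene","side","wrist"]:
    c=env.get_image(n);cs[n]=c;ims.append(c["image"])
    print(n,np.round(c["pose"],3).tolist(),c["fx"],c["k1"])
    for t,z in [("stub_center",.033),("bed",.014),("knob_top",.042),("clamp_pad",.035),("fixture",0),("offcut",0)]:
        for r in env.tip_of(n,t)[:3]: print(n,t,round(r["conf"],2),np.round(r["centre"],1),np.round(onz(c,r["centre"],z),4))
cv2.imwrite("pics/a.png",cv2.resize(np.hstack(ims[:2]),(800,300)));cv2.imwrite("pics/w.png",ims[2]); cv2.imwrite("pics/s.png",ims[0])
E
```

```text
scene [[0.77, -0.426, 0.475, 1.274], [0.638, 0.508, -0.578, -0.848], [0.005, 0.749, 0.663, 1.065], [0.0, 0.0, 0.0, 1.0]] 422.1802603736065 -0.14344108105200756
scene stub_center 0.83 [189.4 246.7] [ 0.5246 -0.3061  0.033 ]
scene stub_center 0.66 [173.8 210.2] [ 0.3575 -0.2252  0.033 ]
scene stub_center 0.64 [195.8 219.2] [ 0.4497 -0.2058  0.033 ]
scene bed 0.73 [267.  184.9] [0.5093 0.1094 0.014 ]
scene bed 0.64 [196.8 219.9] [ 0.4398 -0.1941  0.014 ]
scene knob_top 0.54 [252.5 189.1] [0.5038 0.0312 0.042 ]
scene clamp_pad 0.42 [262.6 180.3] [0.4949 0.1003 0.035 ]
scene fixture 0.92 [265.2 194.2] [0.528  0.0759 0.    ]
scene fixture 0.39 [262.8 182.9] [0.479  0.1209 0.    ]
scene fixture 0.32 [245.5 190.9] [0.4585 0.0423 0.    ]
scene offcut 0.81 [223.7 259.6] [ 0.626  -0.2548  0.    ]
side [[-0.893, 0.237, -0.383, 0.097], [-0.45, -0.489, 0.747, 0.929], [-0.01, 0.839, 0.544, 0.716], [0.0, 0.0, 0.0, 1.0]] 433.12950115879056 -0.046431506083172334
side stub_center 0.72 [322.  175.5] [ 0.4457 -0.1802  0.033 ]
side stub_center 0.58 [358.2 176.3] [ 0.344  -0.2242  0.033 ]
side stub_center 
[... 231 characters left out ...]
8.3 214.4] [0.5047 0.0789 0.035 ]
side fixture 0.74 [262.  224.2] [0.5213 0.0839 0.    ]
side offcut 0.79 [273.9 161.9] [ 0.6409 -0.2484  0.    ]
wrist [[1.0, 0.001, -0.001, 0.55], [-0.0, 0.95, 0.313, 0.081], [0.001, -0.313, 0.95, 0.372], [0.0, 0.0, 0.0, 1.0]] 275.60330676608584 -0.04588878241882815
wrist stub_center 0.71 [187.3 299.8] [ 0.4542 -0.2034  0.033 ]
wrist bed 0.83 [216.1  70.3] [0.5082 0.116  0.014 ]
wrist knob_top 0.61 [220.8 161.1] [0.5134 0.0104 0.042 ]
wrist knob_top 0.2 [214.3  69.7] [0.5095 0.1139 0.042 ]
wrist clamp_pad 0.68 [214.9  98.2] [0.5082 0.0836 0.035 ]
wrist fixture 0.94 [217.5  97.2] [0.5073 0.0851 0.    ]
wrist offcut 0.82 [295.5 305.6] [ 0.6243 -0.2428  0.    ]
```

View pics/s.png

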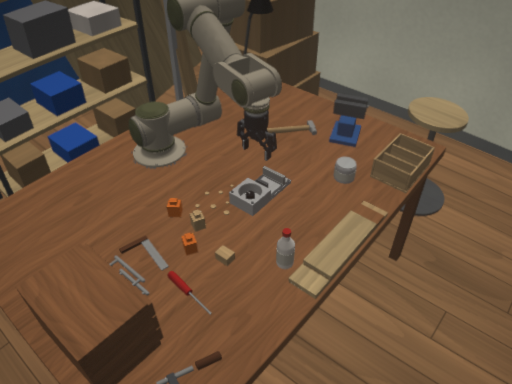

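View pics/w.png

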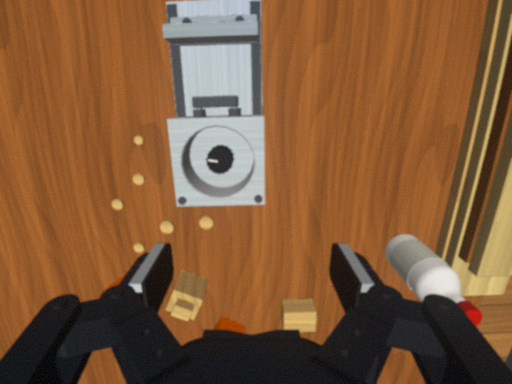

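The light-wood tenoned stub is at (197,219) in the scene view and (187,298) in the wrist view. What could be taken for it: the orange stubs at scene (174,207) and (190,243), and the plain offcut at scene (225,255), wrist (298,315). The fixture is nearly square to the world, with the knob at wrist (220,160) and the fence at (213,28).

Run:
```python
from h import *
o=env.observe();print(np.round(o["tool_rot"],3).tolist(),o["position"],o["time_s"],o["grip_width"])
ns=["scene","side","wrist"];cs=[env.get_image(n) for n in ns]
print(tri(cs,[(195.8,219.2),(322,175.5),(187.3,299.8)]),"stub");print(tri(cs,[(267,184.9),(263.4,225.9),(216.1,70.3)]),"bed");print(tri(cs,[(252.5,189.1),(275.5,198.6),(220.8,161.1)]),"knob")
im=cs[0]["image"][185:275,150:250]
cv2.imwrite("pics/crop.png",cv2.resize(np.hstack([im,cs[1]["image"][130:220,270:370]]),None,fx=4,fy=4,interpolation=3))
```

```text
[[-0.0, 1.0, 0.0], [1.0, 0.0, -0.0], [-0.0, 0.0, -1.0]] [ 5.49992162e-01 -1.07051030e-05  2.21442184e-01] 1.05 0.08552438848330483
[ 0.45054078 -0.20341304  0.02629569] stub
[0.5071626  0.11174547 0.01498188] bed
[0.51296587 0.01751356 0.05168687] knob
```

View pics/crop.png

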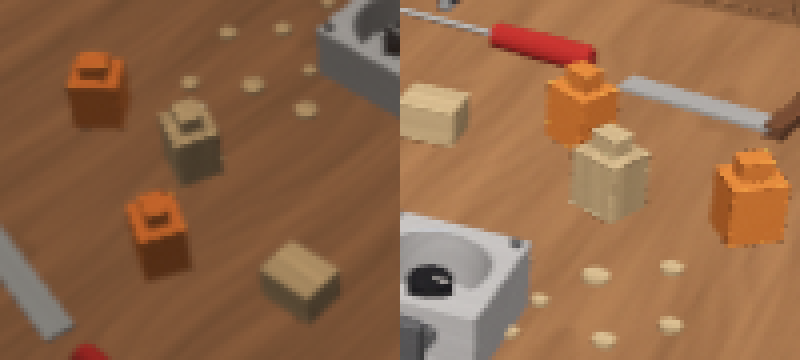

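The crop shows the light-wood tenoned stub between the two orange ones, so the choice holds. Moving above it for a close look.

```bash
python3 -m pendant '[[1,-0.05,-0.03,0,0,0,0],[1,-0.1,-0.06,0,0,0,0],[1,-0.15,-0.1,0,0,0,0],[1,-0.15,-0.1,0,0,0,0]]' 30
python3 - <<'E'
from h import *
c=env.get_image("wrist")
for r in env.tip_of("wrist","stub_center")[:3]: print(r["conf"],r["centre"],onz(c,r["centre"],.033))
cv2.imwrite("pics/w2.png",cv2.resize(c["image"],(800,600)))
for r in env.trace("wrist","stub_center")[:3]:
    print(r["conf"],r["bbox"]);k=cv2.findContours(r["mask"].astype(np.uint8),0,2)[0];k=max(k,key=cv2.contourArea);print(cv2.approxPolyDP(k,3,True).reshape(-1,2).tolist())
E
```

```text
time_s: 1.7
position: [0.4482, -0.1526, 0.2217]
tool_rot: [[0.005, 1.0, -0.0], [1.0, -0.005, -0.0], [-0.0, -0.0, -1.0]]
ft_force: [0.3, 0.7, -0.6]
grip_width: 0.0855
gripper_force: 0.0
0.8 [254.0, 204.0] [ 0.45217569 -0.2017757   0.033     ]
0.66 [173.4, 211.4] [ 0.34463605 -0.2117569   0.033     ]
0.66 [293.2, 258.1] [ 0.50751393 -0.28410546  0.033     ]
0.91 [254.5, 200.8, 42.7, 46.2]
[[245, 178], [232, 214], [264, 225], [276, 201], [274, 191]]
0.84 [292.9, 260.2, 47.8, 49.2]
[[285, 236], [272, 255], [275, 271], [302, 285], [316, 267], [316, 260], [309, 246]]
0.79 [172.1, 209.6, 50.5, 45.1]
[[182, 184], [148, 210], [166, 232], [185, 222], [197, 205]]
```

View pics/w2.png

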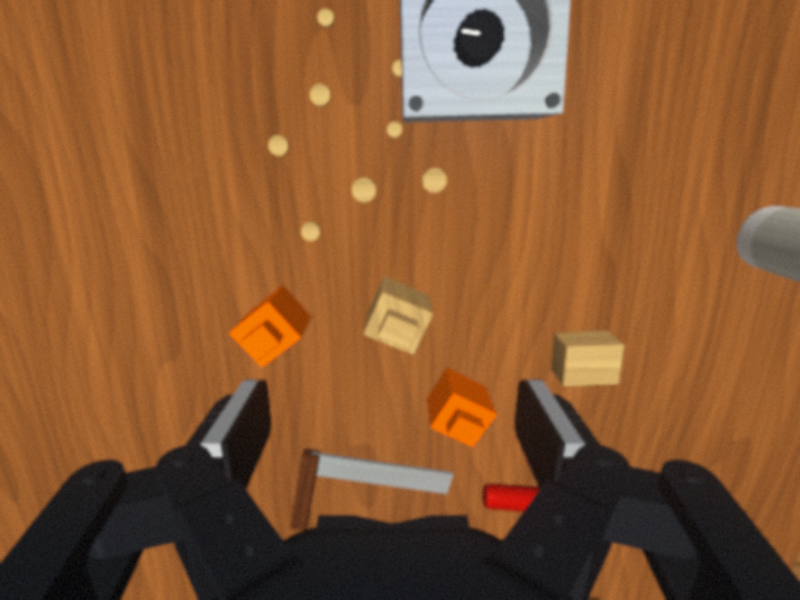

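```bash
cat >> h.py <<'E'
from scipy.optimize import minimize
from scipy.spatial.transform import Rotation as R
def stubpts(x,y,yaw,z0=0):
    a=[(sx*w/2,sy*d/2,z) for w,d,zs in ((.045,.04,(0,.05)),(.026,.02,(.05,.066))) for z in zs for sx in(1,-1) for sy in(1,-1)]
    return R.from_euler('z',yaw,degrees=True).apply(a)+[x,y,z0]
def fitstub(c,mask,x,y,yaws,z0=0):
    k=8;best=(2,)
    M=cv2.resize(mask.astype(np.uint8),None,fx=k,fy=k,interpolation=0)>0
    def cost(p):
        P=stubpts(x+p[0]/1000,y+p[1]/1000,p[2],z0);q=np.array([proj(c,v) for v in P])
        D=np.zeros(M.shape,np.uint8)
        for s in (q[:8],q[8:]): cv2.fillConvexPoly(D,cv2.convexHull(np.int32((s+.5)*k)),1)
        D=D>0
        return 1-(D&M).sum()/(D|M).sum()
    for w in yaws:
        r=minimize(cost,[0,0,w],method='Nelder-Mead',options=dict(initial_simplex=[[0,0,w],[4,0,w],[0,4,w],[0,0,w+8]],maxiter=90))
        print(w,np.round(r.fun,3),x+r.x[0]/1000,y+r.x[1]/1000,r.x[2])
E
python3 - <<'E'
from h import *
c=env.get_image("wrist");r=env.trace("wrist","stub_center")
r=[q for q in r if abs(q["bbox"][0]-254)<8][0]
fitstub(c,r["mask"],.452,-.202,[-20,70])
c=env.get_image("side");r=env.trace("side","stub_center")
r=[q for q in r if abs(q["bbox"][0]-322)<12][0]
fitstub(c,r["mask"],.452,-.202,[-20,70])
print(env.tcp_to_tips)
E
```

```text
-20 0.029 0.45178992580398775 -0.19989300604584995 -23.48018513348955
70 0.124 0.45200853581290273 -0.1999916394287803 58.809875888068575
-20 0.138 0.51383286459448 -0.29656075033816104 -186.6883959240135
70 0.136 0.5141462516993544 -0.2962757725298737 49.077280654720994
0.017
```

```bash
python3 -m pendant '[[0.85,-0.02,0.001,0.01,0,0,0.14],[0.85,-0.04,0.002,0.03,0,0,0.28],[0.85,-0.05,0.002,0.06,0,0,0.41],[0.85,-0.05,0.002,0.1,0,0,0.41],[0.85,-0.05,0.002,0.1,0,0,0.41]]' 30
python3 - <<'E'
from h import *
c=env.get_image("wrist");o=env.observe();print(o["position"],np.round(o["tool_rot"],3)[:,1])
for r in env.trace("wrist","stub_center")[:2]:
  print(r["conf"],r["bbox"]);  fitstub(c,r["mask"],.452,-.202,[-23])
E
```

```text
time_s: 2.68
position: [0.4513, -0.1987, 0.1195]
tool_rot: [[0.398, 0.918, -0.004], [0.918, -0.398, 0.003], [0.001, -0.005, -1.0]]
ft_force: [-0.3, -0.9, 0.5]
grip_width: 0.0724
gripper_force: 0.0
[ 0.45218319 -0.19942407  0.12137415] [ 0.918 -0.398 -0.002]
0.95 [251.9, 192.4, 54.2, 54.9]
-23 0.039 0.4522035171294683 -0.20009819554331715 -24.28392946695307
0.83 [341.8, 249.3, 69.9, 57.6]
-23 1.0 0.452 -0.202 -23.0
```

```bash
python3 -m pendant '[[0.85,0,0,0.04,0,0,0.01],[0.85,0,0,0.075,0,0,0.01],[0.85,0,0,0.087,0,0,0.01],[0.85,0,0,0.087,0,0,0.01],[0.4,0,0,0.087,0,0,0.01]]' 30; python3 -m pendant '[[0.3,0,0,0,0,0,0],[0.3,0,0,0,0,0,0],[0.3,0,0,0,0,0,0]]' 30
```

```text
time_s: 3.4
position: [0.4528, -0.2005, 0.0359]
tool_rot: [[0.408, 0.913, 0.002], [0.913, -0.408, -0.002], [-0.001, 0.003, -1.0]]
ft_force: [0.1, 0.5, -0.4]
grip_width: 0.0559
gripper_force: 0.0
time_s: 3.78
position: [0.4525, -0.2004, 0.0359]
tool_rot: [[0.408, 0.913, 0.002], [0.913, -0.408, -0.002], [-0.001, 0.003, -1.0]]
ft_force: [-1.2, 1.9, 6.9]
grip_width: 0.0437
gripper_force: 29.5
```

```bash
python3 -m pendant '[[0.3,0,0,-0.05,0,0,0],[0.3,0,0,-0.1,0,0,0],[0.3,0.04,-0.006,-0.13,0,0,-0.12],[0.3,0.09,-0.013,-0.16,0,0,-0.28],[0.3,0.14,-0.02,-0.165,0,0,-0.41]]'; python3 -m pendant '[[0.3,0.06,-0.005,0,0,0,-0.05],[0.3,0.06,-0.005,0,0,0,-0.05],[0.3,0.06,-0.005,0,0,0,-0.05]]'
python3 - <<'E'
from h import *
c=env.get_image("wrist")
for t,z in [("bed",.014),("knob_top",.042),("clamp_pad",.035),("fixture",0)]:
    for r in env.tip_of("wrist",t)[:2]: print(t,round(r["conf"],2),np.round(r["centre"],1),np.round(onz(c,r["centre"],z),4))
cv2.imwrite("pics/w3.png",cv2.resize(c["image"],(800,600),interpolation=3))
E
```

```text
time_s: 4.4
position: [0.4917, -0.0629, 0.2023]
tool_rot: [[0.006, 1.0, 0.005], [1.0, -0.006, -0.002], [-0.002, 0.005, -1.0]]
ft_force: [0.8, -0.0, -2.3]
grip_width: 0.043
gripper_force: 30.8
time_s: 4.78
position: [0.4865, -0.0041, 0.1999]
tool_rot: [[-0.04, 0.999, 0.001], [0.999, 0.04, -0.0], [-0.001, 0.001, -1.0]]
ft_force: [0.3, 0.2, -1.8]
grip_width: 0.0431
gripper_force: 30.8
bed 0.66 [276.   66.2] [0.5104 0.115  0.014 ]
knob_top 0.63 [273.2 161.1] [0.5115 0.0117 0.042 ]
clamp_pad 0.58 [273.3  91.9] [0.5074 0.0866 0.035 ]
fixture 0.84 [271.8  95.9] [0.5086 0.083  0.    ]
```

View pics/w3.png

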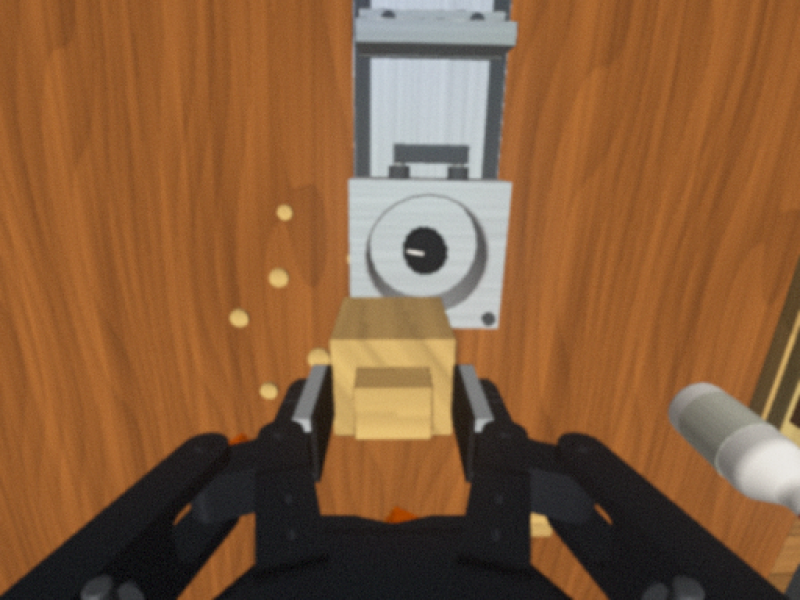

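The stub hangs square in the jaws. The housing top corners are at (348,178), (512,181), (498,328) in this 800-px picture, the pad front-top edge is near row 145, and the fence top front edge is near row 47-55.

Run:
```python
from h import *
from scipy.optimize import least_squares
c=env.get_image("wrist");s=1.5625
def ip(p): return ((p[0]+.5)/s-.5,(p[1]+.5)/s-.5)
m=[onz(c,ip(p),.054)[:2] for p in [(348,178),(512,181),(498,328)]]
f=np.array([(-.055,-.022),(.055,-.022),(.055,-.128)])
print(np.round(m,4))
def res(p): return (R.from_euler('z',p[2]).as_matrix()[:2,:2]@f.T).T+p[:2]-m
r=least_squares(lambda p:res(p).ravel(),[.509,.085,.0]);print(r.x,np.degrees(r.x[2]),np.round(res(r.x)*1000,1).tolist())
Q=R.from_euler('z',r.x[2]).as_matrix()
for n,v in [("bed",(0,.029,0)),("knob",(0,-.075,0))]: print(n,Q@v+[r.x[0],r.x[1],0])
for n,p,z in [("padL",(394,145),.053),("padR",(468,147),.053),("fenceL",(356,42),.054),("fenceR",(516,45),.054)]:
    w=onz(c,ip(p),z); print(n,Q.T@(w-[r.x[0],r.x[1],0]))
print(env.observe()["position"])
```

```text
[[ 0.4546  0.0616]
 [ 0.5641  0.0641]
 [ 0.5666 -0.0417]]
[0.50882524 0.08491343 0.02227119] 1.2760452397457314 [[-0.2, 0.1], [0.2, 0.1], [0.1, -0.1]]
bed [0.50817943 0.11390624 0.        ]
knob [0.51049544 0.00993203 0.        ]
padL [-0.02448599 -0.00071035  0.053     ]
padR [ 0.02403399 -0.00106533  0.053     ]
fenceL [-0.04882724  0.05945861  0.054     ]
fenceR [0.04983938 0.0598594  0.054     ]
[ 0.48645594 -0.00474407  0.19939681]
```

```bash
python3 -m pendant '[[0.3,0.04,0.01,0.01,0,0,0.018],[0.3,0.08,0.02,0.03,0,0,0.018],[0.3,0.1176,0.0264,0.06,0,0,0.018],[0.3,0.1176,0.0264,0.08,0,0,0.018],[0.3,0.1176,0.0264,0.08,0,0,0.018]]'
python3 - <<'E'
from h import *
c=env.get_image("wrist");d=env.get_image("side");o=env.observe();print(o["position"],np.round(o["tool_rot"],3)[:,1])
r=env.trace("side","stub_center")
for q in r[:3]: print(q["conf"],q["bbox"])
cv2.imwrite("pics/w4.png",np.hstack([cv2.resize(c["image"],None,fx=.9,fy=.9),cv2.resize(d["image"][150:278,190:318],(346,346),interpolation=3)])[:, :800])
E
```

```text
time_s: 5.7
position: [0.5075, 0.1145, 0.1183]
tool_rot: [[-0.022, 1.0, -0.003], [1.0, 0.022, -0.0], [0.0, -0.003, -1.0]]
ft_force: [0.6, -0.7, -1.4]
grip_width: 0.0433
gripper_force: 30.9
[0.50857419 0.11405402 0.12009015] [1.    0.021 0.001]
0.86 [261.4, 198.7, 22.1, 29.0]
0.83 [314.3, 157.1, 16.0, 24.9]
0.62 [356.8, 181.6, 21.4, 24.2]
```

View pics/w4.png

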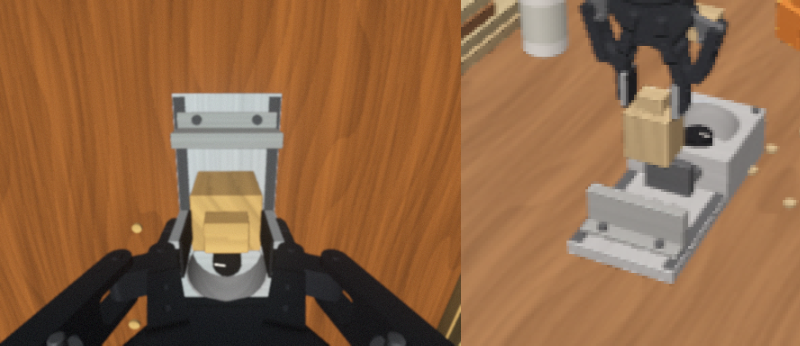

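Run:
```python
from h import *
c=env.get_image("wrist");Q=R.from_euler('z',.02227).as_matrix()
g=cv2.cvtColor(c["image"],6)
for col in (210,252,290):
    print(col,[(r,int(g[r,col]),round(float((Q.T@(onz(c,(col,r),.054)-[.5088,.0849,0]))[1]),4)) for r in range(138,174,2)])
# predicted held stub outline on the image vs trace
r=env.trace("wrist","stub_center")[0]
o=env.observe();print(r["conf"],r["bbox"])
fitstub(c,r["mask"],o["position"][0],o["position"][1],[1.3],o["position"][2]-.036)
```

```text
210 [(138, 170, 0.0819), (140, 160, 0.0804), (142, 125, 0.0788), (144, 120, 0.0772), (146, 132, 0.0757), (148, 165, 0.0741), (150, 169, 0.0725), (152, 175, 0.0709), (154, 174, 0.0693), (156, 170, 0.0677), (158, 171, 0.0661), (160, 169, 0.0644), (162, 171, 0.0628), (164, 182, 0.0612), (166, 203, 0.0595), (168, 206, 0.0579), (170, 207, 0.0562), (172, 207, 0.0545)]
252 [(138, 171, 0.0818), (140, 164, 0.0803), (142, 127, 0.0787), (144, 121, 0.0771), (146, 133, 0.0756), (148, 167, 0.074), (150, 171, 0.0724), (152, 176, 0.0708), (154, 177, 0.0692), (156, 171, 0.0676), (158, 171, 0.066), (160, 172, 0.0643), (162, 172, 0.0627), (164, 177, 0.0611), (166, 202, 0.0594), (168, 201, 0.0578), (170, 202, 0.0561), (172, 205, 0.0544)]
290 [(138, 174, 0.0818), (140, 161, 0.0802), (142, 125, 0.0787), (144, 123, 0.0771), (146, 140, 0.0755), (148, 170, 0.0739), (150, 173, 0.0724), (152, 177, 0.0708), (154, 179, 0.0691), (156, 169, 0.0675), (158, 172, 0.0659), (160, 166, 0.0643), (162, 166, 0.0627), (164, 180, 0.061), (166, 201, 0.0594), (168, 201, 0.0577), (170, 201, 0.0561), (172, 200, 0.0544)]
0.58 [249.8, 232.6, 78.3, 88.6]
1.3 0.074 0.5083720528666821 0.11495893605199571 0.5973203872589924
```

```bash
python3 -m pendant '[[0.3,0,0,0.03,0,0,0],[0.3,0,0,0.055,0,0,0],[0.3,0,0,0.066,0,0,0],[0.3,0,0,0.069,0,0,0],[0.3,0,0,0.07,0,0,0]]'; python3 -m pendant '[[0.3,0,0,0.001,0,0,0],[0.3,0,0,0.001,0,0,0]]'
```

```text
time_s: 6.58
position: [0.5086, 0.1146, 0.0501]
tool_rot: [[-0.022, 1.0, 0.001], [1.0, 0.022, 0.0], [-0.0, 0.001, -1.0]]
ft_force: [-0.6, 0.9, -0.5]
grip_width: 0.0431
gripper_force: 31.0
time_s: 6.82
position: [0.5085, 0.1146, 0.05]
tool_rot: [[-0.022, 1.0, 0.002], [1.0, 0.022, -0.0], [-0.0, 0.002, -1.0]]
ft_force: [-2.9, -1.2, 7.7]
grip_width: 0.0428
gripper_force: 32.3
```

Touching the bed floor (about 8 N). Releasing slowly, then rising.

```bash
python3 -m pendant '[[0.55,0,0,-0.0005,0,0,0],[0.65,0,0,-0.001,0,0,0],[0.75,0,0,-0.001,0,0,0],[0.75,0,0,-0.001,0,0,0]]'; python3 -m pendant '[[0.75,0,0,-0.03,0,0,0],[0.75,0,0,-0.08,0,0,0],[0.75,-0.04,0,-0.13,0,0,0],[0.75,-0.1,0,-0.14,0,0,0],[0.75,-0.1,0,-0.14,0,0,0]]'
python3 - <<'E'
from h import *
c=env.get_image("wrist");d=env.get_image("side");o=env.observe();print(o["position"],o["grip_width"])
for r in env.trace("wrist","stub_center")[:2]: print(r["conf"],r["bbox"]);fitstub(c,r["mask"],.5085,.1146,[1.3],.014)
for r in env.tip_of("wrist","knob_top")[:2]: print(r["conf"],r["centre"],onz(c,r["centre"],.042))
cv2.imwrite("pics/w5.png",np.hstack([cv2.resize(c["image"],None,fx=.9,fy=.9),cv2.resize(d["image"][150:278,190:318],(346,346),interpolation=3)])[:, :800])
E
```

```text
time_s: 7.32
position: [0.5081, 0.1146, 0.0494]
tool_rot: [[-0.022, 1.0, -0.0], [1.0, 0.022, 0.0], [0.0, -0.0, -1.0]]
ft_force: [0.1, -0.7, 0.5]
grip_width: 0.0639
gripper_force: 0.0
time_s: 7.95
position: [0.5108, 0.0114, 0.1904]
tool_rot: [[-0.017, 1.0, 0.002], [1.0, 0.017, -0.001], [-0.001, 0.002, -1.0]]
ft_force: [-0.3, 0.4, -0.4]
grip_width: 0.0641
gripper_force: 0.0
[0.51005535 0.01448046 0.18918329] 0.06404050130914338
0.79 [248.2, 76.0, 45.2, 45.1]
1.3 0.038 0.5085 0.1146 1.3
0.68 [129.7, 342.4, 15.8, 5.9]
1.3 1.0 0.5085 0.1146 1.3
0.64 [250.8, 176.6] [0.51117872 0.010442   0.042     ]
```

View pics/w5.png

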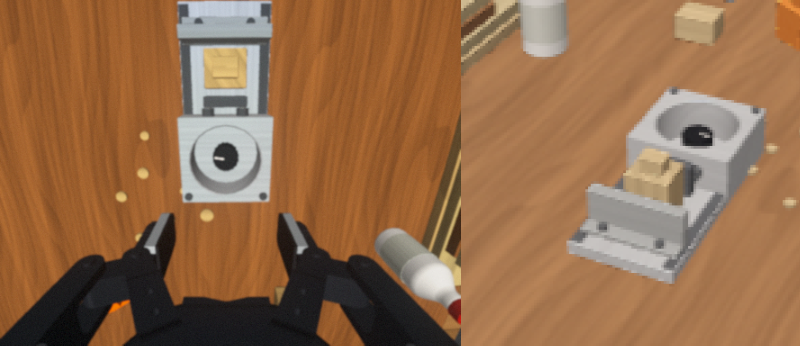

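```bash
python3 -c "
from h import *;print(env.observe()['q'])"; python3 -m pendant '[[0.515,0,0,0,0,0,-0.18],[0.515,0,0,0.01,0,0,-0.36],[0.515,0,0,0.02,0,0,-0.54],[0.515,0,0,0.03,0,0,-0.72],[0.515,0,0,0.04,0,0,-0.9]]' 60;  python3 -m pendant '[[0.515,0,0,0.02,0,0,-0.18],[0.515,0,0,0.04,0,0,-0.36],[0.515,0,0,0.04,0,0,-0.5],[0.515,0,0,0.04,0,0,-0.5],[0.515,0,0,0.04,0,0,-0.5]]' 60
python3 - <<'E'
from h import *
c=env.get_image("wrist");P=[];K=[]
for i in range(6):
    o=env.observe();P.append(np.r_[o["position"],o["wrist_torque"],o["tool_rot"][:,0],o["tool_rot"][:,1]])
    c=env.get_image("wrist")
    for r in env.tip_of("wrist","knob_top")[:1]: K.append(np.r_[onz(c,r["centre"],.042)])
m=np.mean(P,0);print(np.round(m,4),np.round(K,4),o["q"])
A=np.c_[m[6:9],m[9:12]];print("tool shift",A.T@(np.array([.5107,.0102,m[2]])-m[:3]))
E
```

```text
[-1.15716271e+01  1.94369617e+01  8.37442505e+01  1.26021143e-02
  7.68914049e+01 -1.28961523e+01]
time_s: 8.78
position: [0.51, 0.0161, 0.1486]
tool_rot: [[-0.802, 0.598, -0.001], [0.598, 0.802, 0.0], [0.001, -0.0, -1.0]]
ft_force: [-0.2, 0.3, -0.6]
grip_width: 0.0439
gripper_force: 0.0
time_s: 9.4
position: [0.5103, 0.0153, 0.1095]
tool_rot: [[-0.989, 0.15, 0.0], [0.15, 0.989, -0.0], [-0.0, 0.0, -1.0]]
ft_force: [-0.5, -0.0, -0.5]
grip_width: 0.0439
gripper_force: 0.0
[ 5.103e-01  1.470e-02  1.095e-01 -5.900e-03 -6.900e-03 -1.090e-02
 -9.888e-01  1.489e-01 -1.000e-04  1.489e-01  9.888e-01  0.000e+00] [[0.5129 0.0114 0.042 ]
 [0.5111 0.0117 0.042 ]
 [0.5103 0.0124 0.042 ]
 [0.5108 0.0092 0.042 ]
 [0.5125 0.0112 0.042 ]] [-1.16696534e+01  2.44981385e+01  9.05849684e+01 -1.34579492e-04
  6.49139713e+01 -9.31323638e+01]
tool shift [-0.00107292 -0.00442773]
```

```bash
python3 -m pendant '[[0.515,-0.0013,-0.0041,0.01,0,0,0],[0.515,-0.0013,-0.0041,0.03,0,0,0],[0.515,-0.0013,-0.0041,0.05,0,0,0],[0.515,-0.0013,-0.0041,0.065,0,0,0],[0.515,-0.0013,-0.0041,0.075,0,0,0]]' 60;  python3 -m pendant '[[0.515,0,0,0,0,0,0],[0.2,0,0,0,0,0,0],[0.2,0,0,0,0,0,0],[0.2,0,0,0,0,0,0]]' 50
python3 -c "
from h import *;o=env.observe();print(o['wrist_torque'],o['q'][5],o['ft_force'])"
```

```text
time_s: 10.68
position: [0.5106, 0.0102, 0.0332]
tool_rot: [[-0.989, 0.148, -0.001], [0.148, 0.989, 0.0], [0.001, 0.0, -1.0]]
ft_force: [0.8, 0.1, 0.2]
grip_width: 0.044
gripper_force: 0.0
time_s: 11.18
position: [0.5111, 0.0103, 0.0348]
tool_rot: [[-0.989, 0.148, 0.001], [0.148, 0.989, -0.0], [-0.001, -0.0, -1.0]]
ft_force: [0.3, -1.2, 0.1]
grip_width: 0.017
gripper_force: 0.0
[ 4.17193323e-05  2.53416267e-02 -2.78623612e-02] -93.60594286575679 [ 0.32986066 -1.18701707  0.14618727]
```

Run:
```python
from h import *
c=env.get_image("wrist");d=env.get_image("side");e=env.get_image("scene")
f=lambda i,x,y,w:cv2.resize(i[y:y+w,x:x+w],(400,400),interpolation=3)
cv2.imwrite("pics/w6.png",np.hstack([f(d["image"],220,140,100),f(e["image"],205,130,100)]))
cv2.imwrite("pics/w7.png",c["image"])
```

```text
(no output)
```

View pics/w6.png

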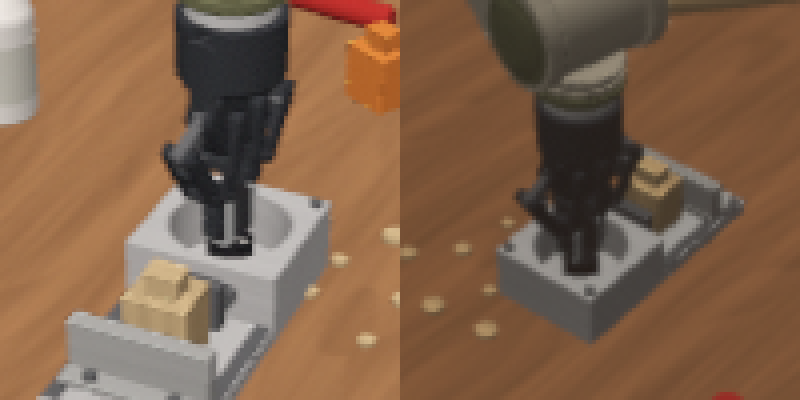

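View pics/w7.png

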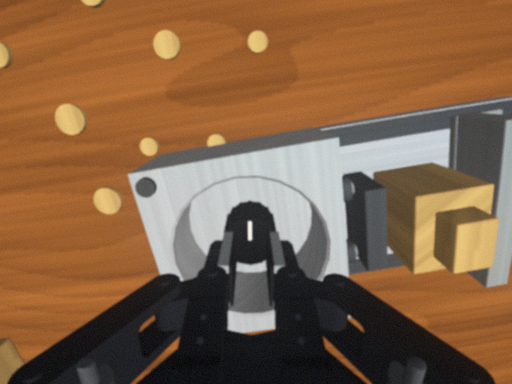

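The wrist view shows the fingers at (228–275, 250–280) just below the knob (250,230) in the picture, and the side view shows their tips level with the knob top. I am checking by projection whether that is an offset to the side or in height.

Run:
```python
from h import *
c=env.get_image("wrist");o=env.observe();T=np.array(o["tool_rot"]);p=np.array(o["position"]);print(p,o["grip_width"])
for n,v in [("tcp",p),("tipL",p+T@[0,.0085,.017]),("tipR",p+T@[0,-.0085,.017]),("padL-13",p+T@[0,.0085,0]),("knobpred",[.5107,.0102,.042]),("knobbase",[.5107,.0102,.012])]: print(n,proj(c,v))
for ci in("wrist","side","scene"):
  d=c if ci=="wrist" else env.get_image(ci)
  for r in env.tip_of(ci,"knob_top")[:1]: print(ci,r["conf"],r["centre"],onz(d,r["centre"],.042),onz(d,r["centre"],.03), proj(d,[.5107,.0102,.042]))
# white tick on knob
im=c["image"][190:265,215:285].min(2);ys,xs=np.where((im>150));print(xs.min()+215,xs.max()+215,ys.min()+190,ys.max()+190)
cv2.imwrite("pics/w8.png",cv2.resize(c["image"][160:340,150:350],(800,600*180//150),interpolation=3)[:600])
```

```text
[0.51098869 0.01038769 0.03452085] 0.01764708629809457
tcp [250.66251659 238.46348509]
tipL [263.36094989 226.38429703]
tipR [238.0077496 226.3964546]
padL-13 [264.54484427 238.45134571]
knobpred [250.26165716 244.14211175]
knobbase [250.3588617  222.56569774]
wrist 0.71 [352.2, 200.6] [0.49229078 0.0705032  0.042     ] [0.49737951 0.07452007 0.03      ] [250.26165716 244.14211175]
side 0.45 [277.1, 193.8] [ 0.52134101 -0.01344817  0.042     ] [ 0.5288977  -0.03022517  0.03      ] [277.01835509 198.86324265]
scene 0.44 [247.5, 189.8] [0.49225367 0.01648957 0.042     ] [0.48308465 0.02662845 0.03      ] [250.17578711 192.81956898]
215 284 190 264
```

View pics/w8.png

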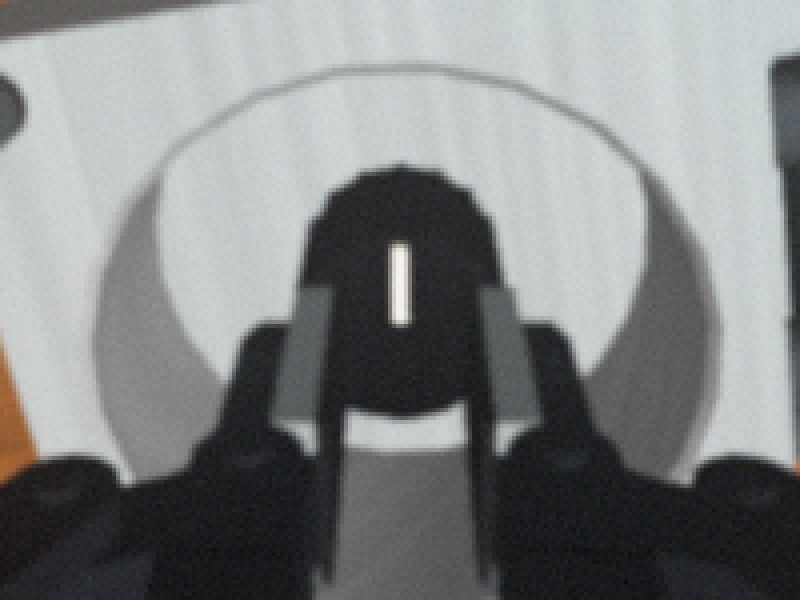

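Run:
```python
from h import *
c=env.get_image("wrist");o=env.observe();T=np.array(o["tool_rot"]);p=np.array(o["position"]);print(p,o["grip_width"],o["gripper_force"],o["ft_force"],o["time_s"])
for dz in (.017,.008,0,-.008):
  for hw in (.0088,.016): print(dz,hw,[np.round(proj(c,p+T@[sx*.011,hw,dz]),1).tolist() for sx in (1,-1)])
print("knobtop edges",[np.round(proj(c,np.array([.5107,.0102,.042])+T@v),1).tolist() for v in ([.016,0,0],[-.016,0,0],[0,.016,0],[0,-.016,0])])
```

```text
[0.51096134 0.01037318 0.03440821] 0.016882689267798373 0.0 [ 0.34977101 -0.74948377  0.2044036 ] 11.675
0.017 0.0088 [[264.0, 211.3], [263.6, 241.1]]
0.017 0.016 [[275.0, 211.2], [274.1, 241.0]]
0.008 0.0088 [[264.7, 216.8], [264.1, 247.7]]
0.008 0.016 [[276.2, 216.7], [275.2, 247.7]]
0 0.0088 [[265.3, 222.1], [264.7, 254.2]]
0 0.016 [[277.3, 222.1], [276.2, 254.2]]
-0.008 0.0088 [[266.0, 228.0], [265.4, 261.3]]
-0.008 0.016 [[278.6, 228.0], [277.4, 261.3]]
knobtop edges [[250.2, 219.3], [250.3, 267.7], [277.6, 244.3], [223.0, 244.3]]
```

Neither the wrist nor the side view shows the fingertips below the knob top, and the jaws closed freely to 17 mm. The tips seem to be higher than expected, so I'll open and creep down with an eye on the force.

```bash
python3 -m pendant '[[0.515,0,0,0,0,0,0],[0.515,0,0,0,0,0,0],[0.515,0,0,0,0,0,0],[0.515,0,0,0.001,0,0,0],[0.515,0,0,0.002,0,0,0]]' 50;  python3 -m pendant '[[0.515,0,0,0.001,0,0,0],[0.515,0,0,0.002,0,0,0],[0.515,0,0,0.003,0,0,0],[0.515,0,0,0.004,0,0,0],[0.515,0,0,0.005,0,0,0]]'
python3 - <<'E'
from h import *
c=env.get_image("side")
g=c["image"]
cv2.imwrite("pics/w9.png",cv2.resize(g[150:230,235:315],(600,600),interpolation=3))
o=env.observe();p=o["position"]
for dz in(-.02,-.01,0,.01,.017):print(dz,[((proj(c,[p[0],p[1]+s*.022,p[2]-dz])-[235,150])*7.5).round().tolist() for s in(1,-1)])
print("knob",((proj(c,[.5107,.0102,.042])-[235,150])*7.5).round())
E
```

```text
time_s: 12.3
position: [0.5109, 0.0104, 0.0323]
tool_rot: [[-0.989, 0.148, -0.0], [0.148, 0.989, 0.0], [0.0, 0.0, -1.0]]
ft_force: [0.1, 0.4, -0.8]
grip_width: 0.0438
gripper_force: 0.0
time_s: 12.92
position: [0.511, 0.0104, 0.0274]
tool_rot: [[-0.989, 0.148, 0.0], [0.148, 0.989, 0.0], [-0.0, 0.0, -1.0]]
ft_force: [0.1, -0.7, -0.6]
grip_width: 0.044
gripper_force: 0.0
-0.02 [[289.0, 385.0], [339.0, 326.0]]
-0.01 [[289.0, 407.0], [339.0, 348.0]]
0 [[289.0, 429.0], [338.0, 370.0]]
0.01 [[289.0, 451.0], [338.0, 392.0]]
0.017 [[289.0, 467.0], [337.0, 407.0]]
knob [315. 366.]
```

View pics/w9.png

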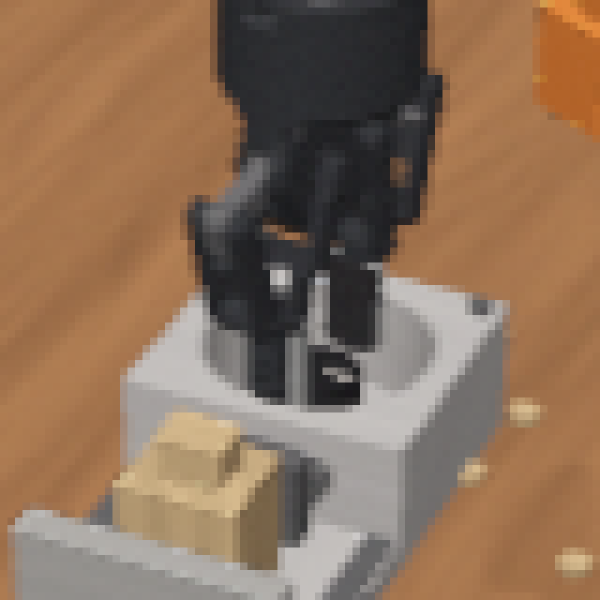

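The tips stand at about z 0.038, judged by the side projection: about 11 mm behind the TCP. I need roughly 12 mm more. That is also one picture over the viewing limit, so I'll work by numbers from here.

```bash
python3 -m pendant '[[0.515,0,0,0.0015,0,0,0],[0.515,0,0,0.003,0,0,0],[0.515,0,0,0.0045,0,0,0],[0.515,0,0,0.006,0,0,0],[0.515,0,0,0.006,0,0,0]]' 50;  python3 -m pendant '[[0.515,0,0,0.0015,0,0,0],[0.515,0,0,0.003,0,0,0],[0.515,0,0,0.0045,0,0,0],[0.515,0,0,0.006,0,0,0],[0.515,0,0,0.006,0,0,0]]';  python3 -m pendant '[[0.2,0,0,0,0,0,0],[0.2,0,0,0,0,0,0],[0.2,0,0,0,0,0,0],[0.2,0,0,0,0,0,0]]' 50
python3 -c "
from h import *;o=env.observe();print(o['wrist_torque'],o['q'][5],o['ft_force'])"
```

```text
time_s: 13.6
position: [0.5109, 0.0104, 0.0213]
tool_rot: [[-0.989, 0.148, -0.0], [0.148, 0.989, 0.0], [0.0, 0.0, -1.0]]
ft_force: [-0.1, 0.5, -0.4]
grip_width: 0.044
gripper_force: 0.0
time_s: 14.22
position: [0.5109, 0.0104, 0.0153]
tool_rot: [[-0.989, 0.148, -0.0], [0.148, 0.989, 0.0], [0.0, 0.0, -1.0]]
ft_force: [-0.2, -0.9, 0.4]
grip_width: 0.044
gripper_force: 0.0
time_s: 14.72
position: [0.5109, 0.0098, 0.0158]
tool_rot: [[-0.989, 0.148, 0.0], [0.148, 0.989, -0.001], [-0.0, -0.001, -1.0]]
ft_force: [-3.5, -4.5, 4.8]
grip_width: 0.0306
gripper_force: 49.2
[-0.73826581  0.47906062 -0.02800304] -93.6005606080584 [-3.48664317 -4.46076859  4.83973273]
```

```bash
cat > t.py <<'E'
from h import *
P=[]
for i in range(6):
    o=env.observe();P.append(np.r_[o["wrist_torque"],o["ft_force"],o["q"][5],o["grip_width"],o["gripper_force"],np.degrees(np.arctan2(o["tool_rot"][1,1],o["tool_rot"][0,1]))]);env.get_image("side")
print(np.round(np.mean(P,0),3),np.round(np.std(P,0)[2],4),o["time_s"])
E
python3 -m pendant '[[0.2,0,0,0,0,0,0.12],[0.2,0,0,0,0,0,0.24],[0.2,0,0,0,0,0,0.36],[0.2,0,0,0,0,0,0.48],[0.2,0,0,0,0,0,0.6]]' 50; python3 -c "
from h import *;o=env.observe();print(o['wrist_torque'])"; python3 -m pendant '[[0.2,0,0,0,0,0,0.12],[0.2,0,0,0,0,0,0.24],[0.2,0,0,0,0,0,0.36],[0.2,0,0,0,0,0,0.48],[0.2,0,0,0,0,0,0.6]]'; python3 t.py
python3 - <<'E'
from h import *
c=env.get_image("scene")
for n in("scene","side"):
    c=env.get_image(n)
    for r in env.tip_of(n,"clamp_pad")[:1]: print(n,r["conf"],onz(c,r["centre"],.035))
E
```

```text
time_s: 15.35
position: [0.5108, 0.0096, 0.0158]
tool_rot: [[-0.73, 0.683, -0.0], [0.683, 0.73, -0.002], [-0.001, -0.001, -1.0]]
ft_force: [-3.7, -5.4, 5.4]
grip_width: 0.03
gripper_force: 49.1
[-0.99034721  0.56873709  0.27786917]
time_s: 15.98
position: [0.5106, 0.0094, 0.0158]
tool_rot: [[-0.217, 0.976, -0.001], [0.976, 0.217, -0.002], [-0.002, -0.001, -1.0]]
ft_force: [-4.0, -6.8, 5.5]
grip_width: 0.03
gripper_force: 49.1
[-1.1770e+00  7.4800e-01 -1.1500e-01 -4.2100e+00 -7.4830e+00  6.0010e+00
 -2.4687e+01  3.0000e-02  4.9324e+01  1.2578e+01] 0.1582 16.225
scene 0.51 [0.51820309 0.08565036 0.035     ]
side 0.6 [0.50849128 0.10386314 0.035     ]
```

```bash
cat > q.py <<'E'
from h import *
o=env.observe();print("TZ",np.round(o["wrist_torque"],3),"yaw",round(np.degrees(np.arctan2(o["tool_rot"][1,1],o["tool_rot"][0,1])),2),np.round(o["joint_efforts"][5],3),o["time_s"])
E
python3 -m pendant '[[0.2,0,0,0,0,0,0.1],[0.2,0,0,0,0,0,0.2],[0.2,0,0,0,0,0,0.3],[0.2,0,0,0,0,0,0.4]]' >/dev/null; python3 q.py
python3 -m pendant '[[0.2,0,0,0,0,0,0.05],[0.2,0,0,0,0,0,0.1],[0.2,0,0,0,0,0,0.15]]' >/dev/null; python3 q.py
python3 -m pendant '[[0.2,0,0,0,0,0,0.05],[0.2,0,0,0,0,0,0.1],[0.2,0,0,0,0,0,0.15]]' >/dev/null; python3 q.py
python3 -m pendant '[[0.2,0,0,0,0,0,0.05],[0.2,0,0,0,0,0,0.1],[0.2,0,0,0,0,0,0.15]]' ; python3 q.py
```

```text
TZ [-1.227  0.857  0.233] yaw -10.33 -0.826 17.025
TZ [-1.112  0.887  0.253] yaw -18.83 -0.3 17.4
TZ [-1.169  0.874  0.234] yaw -27.43 -0.301 17.775
time_s: 18.15
position: [0.5103, 0.0095, 0.0158]
tool_rot: [[0.588, 0.809, -0.001], [0.809, -0.588, -0.002], [-0.002, -0.0, -1.0]]
ft_force: [-5.2, -6.6, 6.9]
grip_width: 0.0299
gripper_force: 49.3
TZ [-1.199  0.878  0.22 ] yaw -36.02 -0.301 18.15
```

```bash
python3 -m pendant '[[0.2,0,0,0,0,0,0.05],[0.2,0,0,0,0,0,0.1]]' >/dev/null; python3 q.py
python3 -m pendant '[[0.2,0,0,0,0,0,0.05],[0.2,0,0,0,0,0,0.1]]' >/dev/null; python3 q.py
python3 -m pendant '[[0.2,0,0,0,0,0,0.05],[0.2,0,0,0,0,0,0.1]]' >/dev/null; python3 q.py
python3 -m pendant '[[0.2,0,0,0,0,0,0.05],[0.2,0,0,0,0,0,0.1]]' >/dev/null; python3 q.py
```

```text
TZ [-1.139  0.924  0.236] yaw -41.75 -0.301 18.4
TZ [-1.126  0.879  0.232] yaw -47.48 -0.302 18.65
TZ [-1.114  0.949  0.259] yaw -53.2 -0.299 18.9
TZ [-1.053  0.937  0.3  ] yaw -58.93 -0.249 19.15
```

```bash
python3 -m pendant '[[0.2,0,0,0,0,0,0.05],[0.2,0,0,0,0,0,0.1]]' >/dev/null; python3 q.py
python3 -m pendant '[[0.2,0,0,0,0,0,0.04],[0.2,0,0,0,0,0,0.08]]' >/dev/null; python3 q.py
```

```text
TZ [-1.047  1.     0.323] yaw -64.65 -0.202 19.4
TZ [-1.013  0.988  0.39 ] yaw -69.21 -0.057 19.65
```

```bash
python3 -m pendant '[[0.2,0,0,0,0,0,0.02],[0.2,0,0,0,0,0,0.04]]' >/dev/null; python3 q.py
python3 -m pendant '[[0.2,0,0,0,0,0,0]]' >/dev/null; python3 q.py;python3 -m pendant '[[0.2,0,0,0,0,0,0]]' >/dev/null; python3 q.py
```

```text
TZ [-1.003  0.983  0.423] yaw -71.46 0.173 19.9
TZ [-0.982  0.981  0.189] yaw -71.45 0.316 20.025
TZ [-0.996  0.966  0.255] yaw -71.45 0.238 20.15
```

The torque is about 0.16 N m above free running and the knob is holding. Letting go and rising straight up.

```bash
python3 -m pendant '[[0.45,0,0,0,0,0,0],[0.515,0,0,0,0,0,0],[0.515,0,0,0,0,0,0]]'; python3 -m pendant '[[0.515,0,0,-0.01,0,0,0],[0.515,0,0,-0.03,0,0,0],[0.515,0,0,-0.07,0,0,0],[0.515,0,0,-0.12,0,0,0],[0.515,0,0,-0.17,0,0,0]]';python3 -m pendant '[[0.515,0,0,-0.02,0,0,0],[0.515,0,0,-0.02,0,0,0],[0.515,0,0,-0.02,0,0,0]]'
python3 - <<'E'
from h import *
for n in("side","scene","wrist"):
    c=env.get_image(n)
    for r in env.trace(n,"stub_center")[:4]:
        if np.hypot(*(np.array(r["bbox"][:2])-proj(c,[.5083,.122,.045])))<12: print(n,r["conf"],r["bbox"]);fitstub(c,r["mask"],.5083,.122,[1.3],.014)
    for r in env.tip_of(n,"clamp_pad")[:1]: print(n,"pad",r["conf"],onz(c,r["centre"],.035))
E
```

```text
time_s: 20.52
position: [0.5111, 0.0105, 0.0154]
tool_rot: [[0.948, 0.317, 0.0], [0.317, -0.948, 0.0], [0.0, -0.0, -1.0]]
ft_force: [-0.6, -0.1, -0.6]
grip_width: 0.0439
gripper_force: 0.0
time_s: 21.15
position: [0.5107, 0.0105, 0.1877]
tool_rot: [[0.948, 0.317, 0.001], [0.317, -0.948, -0.0], [0.0, 0.0, -1.0]]
ft_force: [0.1, -0.3, 0.0]
grip_width: 0.0441
gripper_force: 0.0
time_s: 21.52
position: [0.5104, 0.0105, 0.2045]
tool_rot: [[0.948, 0.317, -0.002], [0.317, -0.948, 0.0], [-0.002, -0.001, -1.0]]
ft_force: [-0.4, -0.3, 0.2]
grip_width: 0.0442
gripper_force: 0.0
side 0.69 [260.4, 217.8, 21.5, 17.2]
1.3 0.449 0.513476187304494 0.11620920303547061 9.748439200537508
side pad 0.44 [0.50534511 0.10725503 0.035     ]
scene 0.71 [267.6, 177.6, 10.3, 20.3]
1.3 0.325 0.5068406162753777 0.1258063616168586 -5.211582281833703
scene pad 0.45 [0.50458432 0.09924996 0.035     ]
wrist 0.74 [153.1, 144.4, 51.2, 48.9]
1.3 0.141 0.5089897176929786 0.12455299557877295 0.41325638369039125
```

```bash
python3 -c "
from rig import env
print(env.close_job())"
```

```text
the job is handed in; nothing more can be done
None
```

I handed the job in at about 22 s: the light-wood stub stands tenon-up against the fence, gripped with the knob about 0.16 N m above its free-running torque, and the arm is clear; I viewed 11 pictures where 10 were allowed, and no verdict came back.

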